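Try the infuser in the teapot and hold it tipped over the saucer

ROBOT

A 6-joint arm with a two-finger parallel gripper is mounted at the origin on the work surface. World frame = base frame: x ahead of the robot, y to its left, z up, the work surface at z = 0. Lengths are in m, angles in rad, forces in N, time in s.
With the tool pointing down it reaches from about 0.4 to 0.825 m from the base axis. Payload 7 kg.
Tool frame: the origin (TCP) lies at the very end of the fingers, on their centre line; the grasp point (between the pads) lies 19 mm behind it (grip_depth is the distance from the TCP to the grasp point, in m); z points along the fingers, y is the direction in which the jaws open and shut (so a half turn about z gives the same grasp; the last joint's range is limited). The gripper opens to 88 mm and grips with 3 to 60 N. Pads are 19 mm wide; open, the fingers measure 130 mm over their backs; the gripper's body (78 mm by 193 mm) begins 47 mm behind the grasp point.
Start: joints at [-0.88, 0.359, 0.012, 0, -1.224, -0.288], TCP at [0.265, -0.621, 0.227] pointing down, gripper open.
Joint ranges: [-3.07, 3.07], [-1.43, 2.12], [-1.02, 1.25], [-3.03, 1.67], [-3.05, -0], [-3.03, 3.03]. Speed limits (rad/s): [2.39, 2.39, 3.01, 3.14, 3.14, 3.14].

INTERFACE

Orientations are given as [roll, pitch, yaw] about the fixed x, y, z axes, in that order (R = Rz(yaw) Ry(pitch) Rx(roll)).
In Python, from station import get_state, grab_frame, get_calibration, job_done, grip_depth gives the robot as it stands. The module is installed in compiled form; this text tells all that it offers.
- The arm moves only by the shell command python3 -m crank 'ROWS' [FORCE]. ROWS is JSON, a list of rows, each an object with "turn": the turn, a rotation vector about the tool's x, y, z each as a share of 2 pi rad, from -1 to 1, a list of three; "slide": the shift along the tool's x, y, z each as a share of 0.5 m, from -1 to 1, a list of three; "fingers": the opening, from -1 (shut) to 1 (fully open). A call has 1 to 5 rows; each row is the pose to reach, as a shift and turn from the pose commanded when the call began, along the tool's axes at that moment, turning the shorter way round; what a row does not reach only later rows make up. A row lasts 1/12 s, in which the tool goes at most 41.7 mm and 7.16 degrees, less where a joint would pass 70% of its speed; a pose out of reach is approached as far as the arm can. A call with a number of a shift or a turn outside -1 to 1 is refused whole. A call with a gripper value outside its range is refused whole. The fingers move at their own pace and stop on an object; FORCE is the grip in N (left out, the last holds). Time passes only in rows, so rows that repeat a pose let the fingers close. It gives the time, the measured TCP pose, the force and the opening at its end, in the units of the state.
- get_state(): the state, without advancing time (a new reading comes with each control period).
- grab_frame(name): name is "scene" or "top"; returns the picture (420x560x3 uint8, red, green, blue); there is no depth.
- get_calibration(name): a dict with "K" (3x3 intrinsics, pixels), "dist" ([k1, k2, p1, p2, k3] as OpenCV has them; the pictures are not rectified), "pose" (4x4, takes a point from camera to world coordinates). Camera axes: x right, y up, looking along -z (the intrinsics and any distortion apply to the point x, -y, -z); pixel columns grow to the right and rows downward; lengths in m; the calibration is good to about 2 mm. A picture is of the moment at which its call begins. get_calibration takes no time and is no camera call.
- job_done(): hands the job in, once; it reports no verdict.
The state is a dict: "t": time; "q": joint angles; "qd": joint speeds; "joint_efforts": joint torques, N m; "eef_pos": TCP position; "ee_rot": TCP orientation; "force": force on the tool from outside, world axes, zero at the start; "moment": the same for the moment, N m; "width": finger opening in m.
Only numpy, scipy, OpenCV 4.12 (cv2) and the standard library are available. Lean on these libraries where they do the work, as an engineer would, in place of code of your own. Each camera call takes 0.05 s, during which the arm holds its last target.

TASK

Of the three tea infusers standing in the birch rack, draw out the one that fits the teapot's neck and prove the fit by lowering it, foot first, into the neck until more than half of its mesh basket is inside. Then draw it out again, tip it to about 45 degrees, basket end down, and hold its foot raised a hand's width or so above the middle of the white saucer, touching nothing else; finish still holding it there. Leave the other two infusers in the rack and do not shift the teapot, the saucer or anything else.

Things in the scene. Friction and masses are not known exactly. Their poses are not given: they have to be found in the camera images.
- slim_grip (a point): slim infuser, one of three upright tea infusers in the rack: centre of its square birch handle, 18 x 18 mm, 55 mm tall (x, y square to its faces, z up along the infuser). Below it a 10 mm rod 26 mm long, a round steel mesh basket 30 mm wide and 50 mm tall, a foot 22 mm wide and 25 mm tall. 155 mm long in all, 80 to 170 g
- slim_tip (a point): the slim infuser's lowest point: centre of the underside of its foot, 127.5 mm below the handle's centre along its axis; axes as the handle. In the rack the foot stands in a socket, the basket's underside rests on the rack's top, and the handle's centre is 147 mm above the table
- medium_grip (a point): the medium infuser, same shape and heights, basket 46 mm in diameter (too wide for the teapot's neck): centre of its handle
- stout_grip (a point): the stout infuser, same shape and heights, basket 56 mm in diameter (too wide for the teapot's neck): centre of its handle
- rack: fixed birch block 70 x 260 x 45 mm high with three sockets in its top, 25 mm wide and 32 mm deep, 95 mm apart along its y axis; origin at the centre of its underside. Any of the three infusers may stand in any socket
- teapot_mouth (a point): green enamel teapot, lid off, 124 mm wide, loose, about 0.9 kg: centre of its round open mouth, 115 mm above the table, z up. The neck is straight, 40 mm wide inside, 48 mm outside, 27 mm tall, then widens into the belly; inner floor 110 mm below the mouth. Spout towards its y axis, handle loop opposite, both lower than the mouth
- saucer_mid (a point): white porcelain saucer, 150 mm in diameter, 18 mm high, loose: centre, at rim height
- cups: bystander: stack of three porcelain cups, 80 mm wide, 99 mm tall, on the birch plank (22 mm high) along the far side; origin under its centre
- sugar_tub: bystander: sugar tub 94 x 94 x 95 mm on the plank; origin under its centre
- jar: bystander: glass jar 72 mm wide, 100 mm tall, on the plank; origin under its centre
- strainer: bystander: steel strainer bowl, 80 mm wide, 28 mm high, on the plank, handle reaching 130 mm along its y axis; origin under the bowl
- spoon: bystander: steel spoon 150 mm long lying on the table
- tea_tin: bystander: aluminium tea tin 71 mm wide, 76 mm tall; origin under its centre
- milk_jug: bystander: small steel jug 66 mm wide, 75 mm tall, handle at its y axis; origin under its centre
Mind the look-alikes: they are no part of the job. Of the things shaped like the part that bears teapot_mouth, the green one is meant.

How it is judged:
By the outcome, as a careful person would: the job done as asked, in the order asked, and still so for the second after the job is handed in, while the arm keeps its last pose, push and grip.
It also fails if it takes over 51 s, if anything falls off the work surface, if the arm or the gripper's body presses on something with over 40 N, if the wrist force passes 120 N, or if a joint passes its speed limit or range.

## Working session

There is one attempt and no reset: what is moved stays moved. The work goes in short steps, Python scripts to look and compute and a shell command to move; the robot and the scene stay as the last step left them, time stands still between calls to the robot, and variables do not carry over. Pictures are saved under pics/ and viewed, and the job is handed in when it is done.

```bash
mkdir -p pics; python3 - <<'E'
from station import *
import cv2,json
print(get_state()); print(grip_depth)
for n in("scene","top"):
    c=get_calibration(n);print(n,c)
    cv2.imwrite(f"pics/{n}0.png",grab_frame(n)[:,:,::-1])
E
```

```text
{'t': 0.0, 'q': array([-8.79896183e-01,  3.59404538e-01,  1.10635219e-02, -3.60488741e-04,
       -1.22409463e+00, -2.88100191e-01]), 'qd': array([ 0.00025676,  0.00141579, -0.00174865, -0.00211838,  0.00144101,
        0.0019493 ]), 'joint_efforts': array([ 4.52547274e-04, -5.82719135e+01,  2.93052649e+01,  6.99710011e+00,
        6.86355546e-03, -1.64143175e-04]), 'eef_pos': array([ 0.26438489, -0.62053783,  0.22561144]), 'ee_rot': array([ 3.13992460e+00, -1.40914368e-04, -2.73891535e+00]), 'force': array([ 0.46189294, -1.03525331,  0.28459059]), 'moment': array([ 0.00177051, -0.01032375,  0.00950702]), 'width': 0.0876600475745023}
0.0188
scene {'K': array([[501.82290858,   0.        , 273.88634294],
       [  0.        , 501.82290858, 211.33844542],
       [  0.        ,   0.        ,   1.        ]]), 'dist': array([-0.0017251,  0.       ,  0.       ,  0.       ,  0.       ]), 'pose': array([[-0.70253153, -0.56913161,  0.42724544,  1.14726199],
       [ 0.71144664, -0.57611801,  0.4024074 ,  0.58434654],
       [ 0.01712103,  0.58666622,  0.80964784,  1.28222776],
       [ 0.        ,  0.        ,  0.        ,  1.        ]])}
top {'K': array([[497.82003649,   0.        , 281.84438607],
       [  0.        , 497.82003649, 205.75714315],
       [  0.        ,   0.        ,   1.        ]]), 'dist': array([0.00199812, 0.        , 0.        , 0.        , 0.        ]), 'pose': array([[-0.02714916,  0.99300558, -0.11490363,  0.38456468],
       [-0.99962107, -0.02644646,  0.0076359 ,  0.02333848],
       [ 0.0045437 ,  0.1150674 ,  0.9933473 ,  1.4724152 ],
       [ 0.        ,  0.        ,  0.        ,  1.        ]])}
```

View pics/scene0.png

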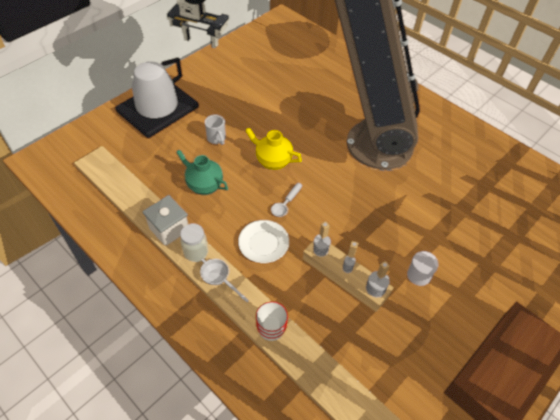

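View pics/top0.png

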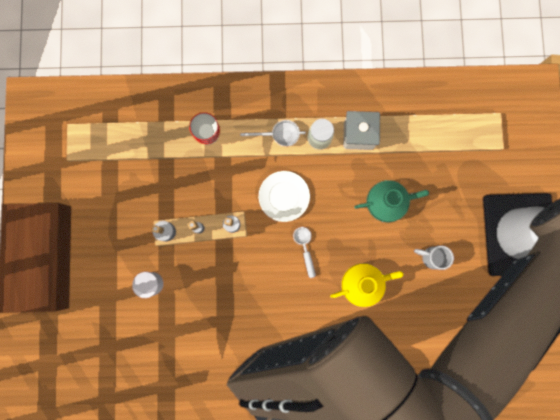

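```bash
python3 - <<'E'
import cv2,numpy as np
s=cv2.imread("pics/scene0.png");t=cv2.imread("pics/top0.png")
a=cv2.resize(s[210:310,290:410],None,fx=6,fy=6,interpolation=cv2.INTER_CUBIC)
b=cv2.resize(t[195:260,140:260],None,fx=6,fy=6,interpolation=cv2.INTER_CUBIC)
cv2.imwrite("pics/c1.png",a);cv2.imwrite("pics/c2.png",b)
c=np.hstack([cv2.resize(t[160:240,345:445],None,fx=4,fy=4,interpolation=cv2.INTER_CUBIC),cv2.resize(s[140:220,160:260],None,fx=4,fy=4,interpolation=cv2.INTER_CUBIC)])
cv2.imwrite("pics/c3.png",c)
E
```

```text
(no output)
```

View pics/c1.png

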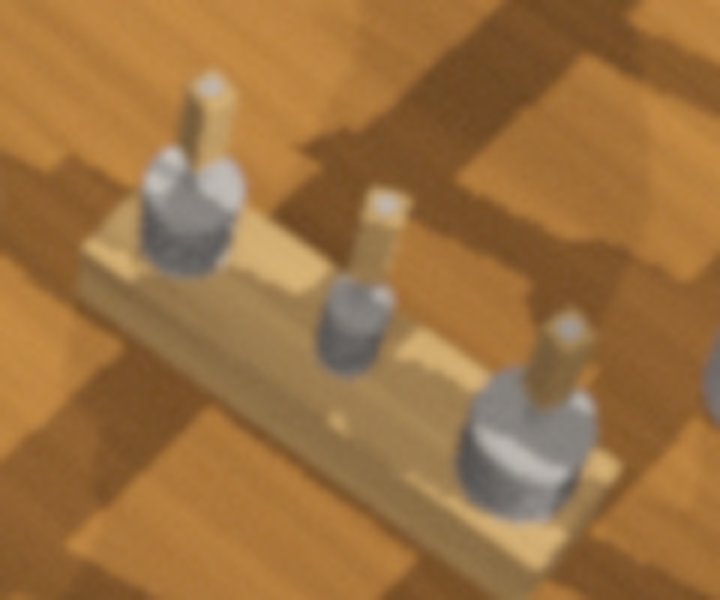

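View pics/c2.png

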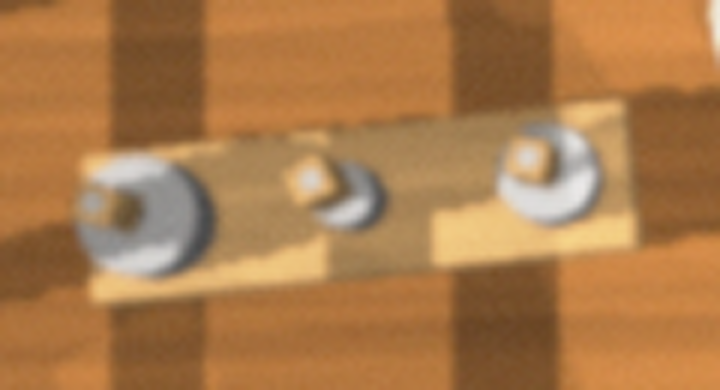

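View pics/c3.png

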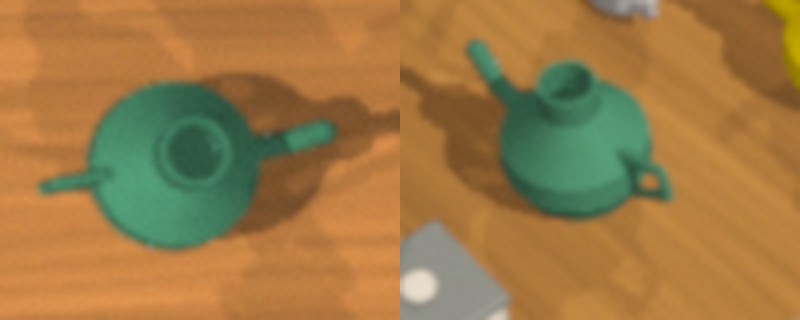

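```bash
cat > h.py <<'E'
import cv2,numpy as np
from station import *
def ray(n,uv):
    c=get_calibration(n);p=cv2.undistortPoints(np.array([[uv]],float),c["K"],c["dist"])[0,0]
    T=c["pose"];d=T[:3,:3]@np.array([p[0],-p[1],-1.]);return T[:3,3],d
def plane(n,uv,z):
    o,d=ray(n,uv);return o+d*(z-o[2])/d[2]
def tri(us,ut):
    o1,d1=ray("scene",us);o2,d2=ray("top",ut)
    s=np.linalg.lstsq(np.c_[d1,-d2],o2-o1,rcond=None)[0]
    a=o1+s[0]*d1;b=o2+s[1]*d2;return (a+b)/2,np.linalg.norm(a-b)
def proj(n,P):
    c=get_calibration(n);T=np.linalg.inv(c["pose"]);p=T[:3,:3]@np.asarray(P,float)+T[:3,3]
    p=np.array([p[0],-p[1],-p[2]]);return cv2.projectPoints(p[None],np.zeros(3),np.zeros(3),c["K"],c["dist"])[0][0,0]
E
python3 - <<'E'
from h import *
np.set_printoptions(precision=4,suppress=True)
print("slim top",tri((354.5,243.8),(192.3,225.2)),plane("scene",(354.5,243.8),.1745),plane("top",(192.3,225.2),.1745))
# rack top corners top view
for p in [(82,158),(95,300),(638,247),(627,103)]: print("rack",plane("top",(140+p[0]/6,195+p[1]/6),.045))
t=cv2.imread("pics/top0.png");s=cv2.imread("pics/scene0.png")
# teapot body/mouth ellipse pixels from crop
print("mouth",tri((160+(567-400)/4,140+85/4),(345+195/4,160+152/4)),plane("scene",(160+(567-400)/4,140+85/4),.115),plane("top",(345+195/4,160+152/4),.115))
for n,im,r in(("top",t,(150,240,340,440)),("scene",s,(140,200+20,160,240))):
    h=cv2.cvtColor(im,cv2.COLOR_BGR2HSV);m=cv2.inRange(h,(70,80,0),(95,255,255))
    print(n,cv2.boundingRect(m))
# saucer
for n,im,roi in(("top",t,(250,165,320,230)),("scene",s,(230,215,295,268))):
    h=cv2.cvtColor(im,cv2.COLOR_BGR2HSV);m=cv2.inRange(h,(0,0,150),(180,70,255));k=np.zeros_like(m);k[roi[1]:roi[3],roi[0]:roi[2]]=1;m*=k
    c=max(cv2.findContours(m,0,2)[0],key=cv2.contourArea);e=cv2.fitEllipse(c);print(n,e,plane(n,e[0],.018))
cv2.imwrite("pics/c4.png",np.hstack([cv2.resize(t[212:240,176:212],None,fx=11,fy=16*11/16,interpolation=cv2.INTER_CUBIC),cv2.resize(s[237:265,337:373],None,fx=11,fy=11,interpolation=cv2.INTER_CUBIC)]))
E
```

```text
slim top (array([0.4881, 0.2519, 0.1719]), np.float64(0.007147945980919048)) [0.4874 0.2555 0.1745] [0.4898 0.2484 0.1745]
rack [0.5145 0.3816 0.045 ]
rack [0.4464 0.3753 0.045 ]
rack [0.4647 0.1165 0.045 ]
rack [0.534  0.1204 0.045 ]
mouth (array([ 0.5531, -0.2938,  0.1099]), np.float64(0.007452597947773271)) [ 0.5539 -0.2865  0.115 ] [ 0.5549 -0.2956  0.115 ]
top (357, 182, 71, 39)
scene (178, 151, 49, 43)
top ((283.8546142578125, 195.83224487304688), (50.1478157043457, 50.64017868041992), 72.57170867919922) [0.5821 0.0054 0.018 ]
scene ((263.1605529785156, 241.09902954101562), (42.19591522216797, 50.24889373779297), 89.23208618164062) [0.5809 0.0105 0.018 ]
```

View pics/c4.png

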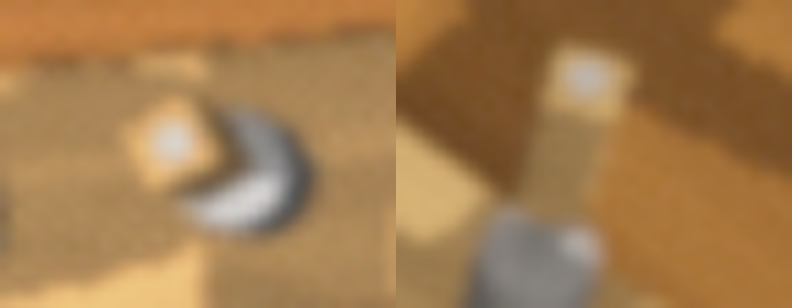

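```bash
python3 - <<'E'
from h import *
t=cv2.imread("pics/top0.png");s=cv2.imread("pics/scene0.png")
f=20
out=[]
for n,im,(u0,v0,u1,v1),seed in(("top",t,(182,215,202,235),(192,225)),("scene",s,(345,234,365,254),(354,243))):
    c=cv2.resize(im[v0:v1,u0:u1],None,fx=f,fy=f,interpolation=cv2.INTER_CUBIC)
    g=c.max(2);sx,sy=int((seed[0]-u0+.5)*f),int((seed[1]-v0+.5)*f)
    print(n,g[sy-150:sy+151:50,sx-150:sx+151:50])
    for th in (165,175,185,195):
        m=(g>th).astype(np.uint8);nl,l=cv2.connectedComponents(m);k=l[sy,sx]
        cc=max(cv2.findContours((l==k).astype(np.uint8),0,2)[0],key=cv2.contourArea)
        P=np.array([plane(n,(q[0][0]/f+u0-.5+.5/f,q[0][1]/f+v0-.5+.5/f),.1745)[:2] for q in cc]).astype(np.float32)
        r=cv2.minAreaRect(P*1000);print(th,r)
        if th==175: cv2.drawContours(c,[cc],-1,(0,0,255),1)
    out.append(c)
cv2.imwrite("pics/c5.png",np.hstack(out))
E
```

```text
top [[166 161 195 205 178 161 163]
 [170 172 173 178 162 167 169]
 [171 182 217 221 140 132 140]
 [174 198 224 218 196 115 141]
 [181 180 226 186 132 133 173]
 [169 172 170 167 178 207 193]
 [172 172 174 176 175 159 118]]
165 ((491.7926025390625, 250.5567626953125), (52.15035629272461, 53.169464111328125), 89.50920867919922)
175 ((488.452880859375, 259.8136291503906), (20.789215087890625, 35.746334075927734), 29.033639907836914)
185 ((491.1582946777344, 254.42333984375), (19.01255226135254, 22.17700958251953), 26.941030502319336)
195 ((491.611328125, 253.3281707763672), (17.580961227416992, 18.352590560913086), 25.9330997467041)
scene [[123 126 122 122 120 123 126]
 [119 120 125 124 121 122 121]
 [121 118 143 143 129 122 121]
 [123 123 188 191 189 130 120]
 [122 130 189 192 189 129 122]
 [120 128 150 161 174 167 144]
 [114 137 150 156 175 170 168]]
165 ((491.99298095703125, 267.2154846191406), (44.7765007019043, 28.64116668701172), 63.028499603271484)
175 ((489.57196044921875, 256.20892333984375), (18.314716339111328, 17.495079040527344), 31.3425235748291)
185 ((489.672119140625, 255.95945739746094), (15.714495658874512, 15.163800239562988), 31.58381462097168)
195 ((486.0459899902344, 254.84664916992188), (66.76654815673828, 52.83644485473633), 39.908634185791016)
```

View pics/c5.png

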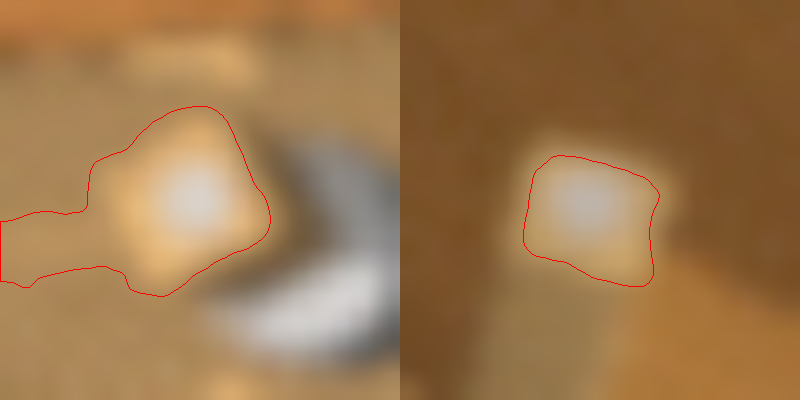

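```bash
cat >> h.py <<'E'
from scipy.spatial.transform import Rotation as Ro
np.set_printoptions(precision=4,suppress=True)
def goal(tcp,Rg):
    s=get_state();R0=Ro.from_euler('xyz',s['ee_rot'])
    print("t",s['t'],"tcp",s['eef_pos'],"slide",R0.inv().apply(np.asarray(tcp)-s['eef_pos'])/.5,"turn",(R0.inv()*Rg).as_rotvec()/2/np.pi,"w",s['width'],"F",s['force'])
def down(yaw): return Ro.from_euler('xyz',[np.pi,0,np.radians(yaw)])
E
python3 - <<'E'
from h import *
print(plane("top",(393.25,197.6),.115),plane("scene",(201.4,161),.115))
goal((.48,-.2,.30),down(-110));goal((.49,.252,.28),down(-60))
E
```

```text
[ 0.556  -0.2943  0.115 ] [ 0.554 -0.288  0.115]
t 0.1 tcp [ 0.2644 -0.6206  0.2257] slide [-0.7264  0.6051 -0.1478] turn [ 0.0002  0.0001 -0.1303] w 0.08750108565271479 F [0.6244 0.1821 0.4033]
t 0.1 tcp [ 0.2644 -0.6206  0.2257] slide [-1.0991  1.4289 -0.1066] turn [ 0.0002  0.0002 -0.2692] w 0.08750108565271479 F [0.6244 0.1821 0.4033]
```

Candidates: the infusers are at top-view pixels (163,231), (197,226) and (231,224). The middle one, scene (349,262), has by far the narrowest basket, and the close crop confirms that it is the slim one. The teapots are green at top (390,200) and yellow at (364,285); I choose the green one. The saucer is at top (284,196).

```bash
python3 -m crank '[{"turn":[0,0,-0.13],"slide":[-0.726,0.605,-0.148],"fingers":1},{"turn":[0,0,-0.13],"slide":[-0.726,0.605,-0.148],"fingers":1},{"turn":[0,0,-0.13],"slide":[-0.726,0.605,-0.148],"fingers":1},{"turn":[0,0,-0.13],"slide":[-0.726,0.605,-0.148],"fingers":1},{"turn":[0,0,-0.13],"slide":[-0.726,0.605,-0.148],"fingers":1}]' 20
python3 - <<'E'
from h import *
goal((.48,-.2,.30),down(-110));goal((.49,.252,.28),down(-60))
E
```

```text
t: 0.52
eef_pos: [0.3586, -0.436, 0.2586]
ee_rot: [3.141, 0.0, -2.108]
force: [1.1, 0.8, 0.2]
width: 0.0876
t 0.5167 tcp [ 0.3586 -0.436   0.2586] slide [-0.5297  0.033  -0.0827] turn [ 0.0001  0.     -0.03  ] w 0.08762405328239709 F [1.1174 0.7902 0.2098]
t 0.5167 tcp [ 0.3586 -0.436   0.2586] slide [-1.3166  0.4785 -0.0422] turn [ 0.0001  0.0001 -0.1689] w 0.08762405328239709 F [1.1174 0.7902 0.2098]
```

```bash
python3 -m crank '[{"turn":[0,0,-0.06],"slide":[-0.53,0.1,-0.06],"fingers":1},{"turn":[0,0,-0.08],"slide":[-0.53,0.1,-0.06],"fingers":1},{"turn":[0,0,-0.1],"slide":[-0.7,0.2,-0.06],"fingers":1},{"turn":[0,0,-0.1],"slide":[-0.7,0.2,-0.06],"fingers":1},{"turn":[0,0,-0.1],"slide":[-0.7,0.2,-0.06],"fingers":1}]'
python3 - <<'E'
from h import *
goal((.49,.252,.28),down(-60))
E
```

```text
t: 0.93
eef_pos: [0.4165, -0.237, 0.2772]
ee_rot: [3.141, 0.0, -1.483]
force: [0.5, -0.3, 0.2]
width: 0.0873
t 0.9333 tcp [ 0.4165 -0.237   0.2772] slide [-0.9613 -0.2325 -0.0055] turn [ 0.      0.     -0.0693] w 0.08729894264917853 F [ 0.5484 -0.2899  0.1536]
```

```bash
R='' ; python3 -m crank '[{"turn":[0,0,-0.055],"slide":[-0.4,-0.15,-0.04],"fingers":0.3},{"turn":[0,0,-0.055],"slide":[-0.4,-0.15,-0.04],"fingers":0.3},{"turn":[0,0,-0.055],"slide":[-0.8,-0.2,-0.04],"fingers":0.3},{"turn":[0,0,-0.055],"slide":[-0.8,-0.2,-0.04],"fingers":0.3},{"turn":[0,0,-0.055],"slide":[-0.8,-0.2,-0.04],"fingers":0.3}]'
python3 - <<'E'
from h import *
goal((.49,.252,.28),down(-60))
E
```

```text
t: 1.35
eef_pos: [0.4556, -0.0334, 0.2897]
ee_rot: [-3.141, 0.0, -1.143]
force: [1.5, 0.1, -1.4]
width: 0.0606
t 1.35 tcp [ 0.4556 -0.0334  0.2897] slide [-0.4906 -0.2996  0.0197] turn [-0.0001  0.     -0.0152] w 0.06058319377955876 F [ 1.4772  0.0959 -1.3662]
```

```bash
python3 -m crank '[{"turn":[0,0,-0.005],"slide":[-0.44,-0.29,0.02],"fingers":0.3},{"turn":[0,0,-0.005],"slide":[-0.44,-0.29,0.02],"fingers":0.3},{"turn":[0,0,-0.005],"slide":[-0.44,-0.29,0.02],"fingers":0.3},{"turn":[0,0,-0.005],"slide":[-0.44,-0.29,0.02],"fingers":0.3},{"turn":[0,0,-0.005],"slide":[-0.44,-0.29,0.02],"fingers":0.3}]'
python3 -m crank '[{"turn":[0,0,0],"slide":[-0.1,-0.05,0],"fingers":0.3},{"turn":[0,0,0],"slide":[-0.1,-0.05,0],"fingers":0.3},{"turn":[0,0,0],"slide":[-0.1,-0.05,0],"fingers":0.3}]'
python3 - <<'E'
from h import *
goal((.49,.252,.28),down(-60))
for n in("scene","top"): cv2.imwrite(f"pics/{n}1.png",cv2.resize(grab_frame(n)[130:340,130:410,::-1],None,fx=2.8,fy=2.8,interpolation=cv2.INTER_CUBIC))
E
```

```text
t: 1.77
eef_pos: [0.4878, 0.1724, 0.2817]
ee_rot: [-3.141, 0.0, -1.111]
force: [0.3, 0.4, 0.7]
width: 0.0571
t: 2.02
eef_pos: [0.4882, 0.2294, 0.2806]
ee_rot: [3.14, -0.0, -1.109]
force: [-0.7, -0.7, -0.0]
width: 0.0562
t 2.0167 tcp [0.4882 0.2294 0.2806] slide [-0.0389 -0.0234  0.0011] turn [ 0.0003 -0.     -0.0098] w 0.056196807518303395 F [-0.7078 -0.6983 -0.0363]
```

View pics/scene1.png

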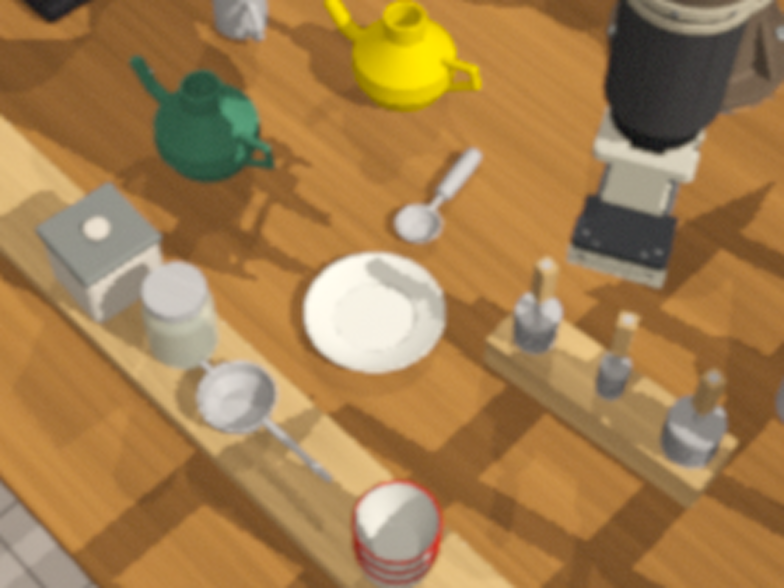

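View pics/top1.png

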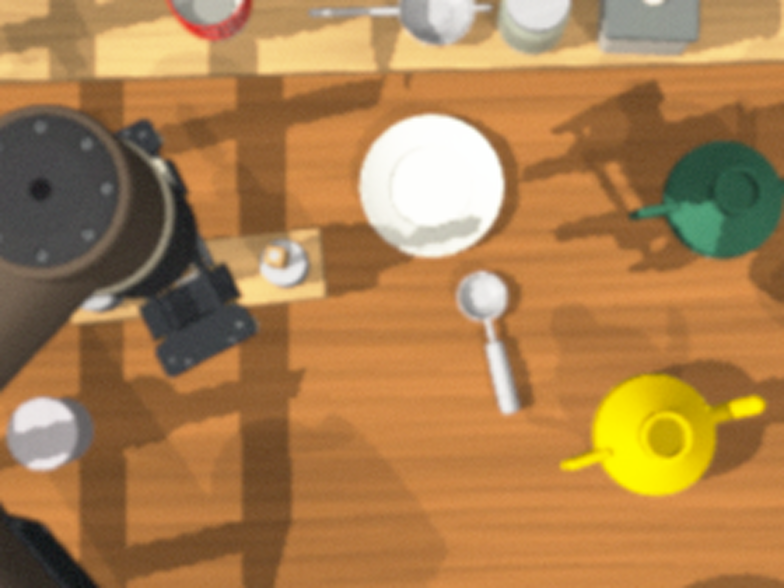

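```bash
python3 - <<'E'
from h import *
s=get_state();R=Ro.from_euler('xyz',s['ee_rot']).as_matrix();p=s['eef_pos']
a=cv2.imread("pics/scene1.png");b=cv2.imread("pics/top1.png")
for n,im in(("scene",a),("top",b)):
    for q,c in((p,(0,0,255)),(p+R[:,1]*.028,(0,255,0)),(p-R[:,1]*.028,(255,0,0)),(p+R[:,1]*.028+R[:,0]*.0095,(0,255,0)),(p-R[:,1]*.028+R[:,0]*.0095,(255,0,0)),(p+R[:,1]*.028-R[:,0]*.0095,(0,255,0)),(p-R[:,1]*.028-R[:,0]*.0095,(255,0,0))):
        u=(proj(n,q)+.5-130)*2.8
        cv2.circle(im,tuple(int(x) for x in np.round(u)),2,c,-1)
x=np.hstack([a[150:330,520:784],b[180:400,100:300][:180]]);cv2.imwrite("pics/c6.png",cv2.resize(x,None,fx=1.7,fy=1.7))
E
```

```text
(no output)
```

View pics/c6.png

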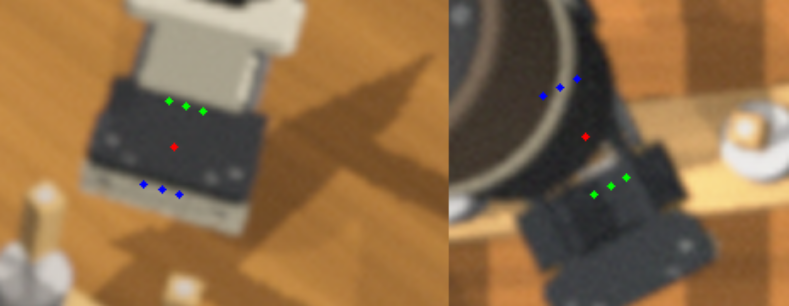

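```bash
python3 - <<'E'
from h import *
goal((.4905,.2545,.2),down(-61))
E
```

```text
t 2.1167 tcp [0.4881 0.2265 0.281 ] slide [-0.048  -0.0295  0.162 ] turn [ 0.0002 -0.     -0.0073] w 0.0571732070518862 F [ 0.095  -0.6641  0.4709]
```

```bash
python3 -m crank '[{"turn":[0,0,-0.007],"slide":[-0.048,-0.03,0.06],"fingers":0.3},{"turn":[0,0,-0.007],"slide":[-0.048,-0.03,0.1],"fingers":0.3},{"turn":[0,0,-0.007],"slide":[-0.048,-0.03,0.16],"fingers":0.3},{"turn":[0,0,-0.007],"slide":[-0.048,-0.03,0.16],"fingers":0.3},{"turn":[0,0,-0.007],"slide":[-0.048,-0.03,0.16],"fingers":0.3}]'
python3 - <<'E'
from h import *
goal((.4905,.2545,.131),down(-61))
for n in("scene","top"): cv2.imwrite(f"pics/{n}2.png",cv2.resize(grab_frame(n)[190:310,130:430,::-1],None,fx=2.6,fy=2.6,interpolation=cv2.INTER_CUBIC))
a=cv2.imread("pics/scene2.png");b=cv2.imread("pics/top2.png");cv2.imwrite("pics/st2.png",np.vstack([a,b])[:600])
E
```

```text
t: 2.53
eef_pos: [0.4909, 0.2526, 0.2012]
ee_rot: [3.139, -0.001, -1.069]
force: [-0.2, 0.4, 0.7]
width: 0.057
t 2.5333 tcp [0.4909 0.2526 0.2012] slide [-0.0039 -0.0016  0.1404] turn [ 0.0005 -0.0002 -0.0007] w 0.056959747794532486 F [-0.1622  0.4323  0.6586]
```

View pics/st2.png

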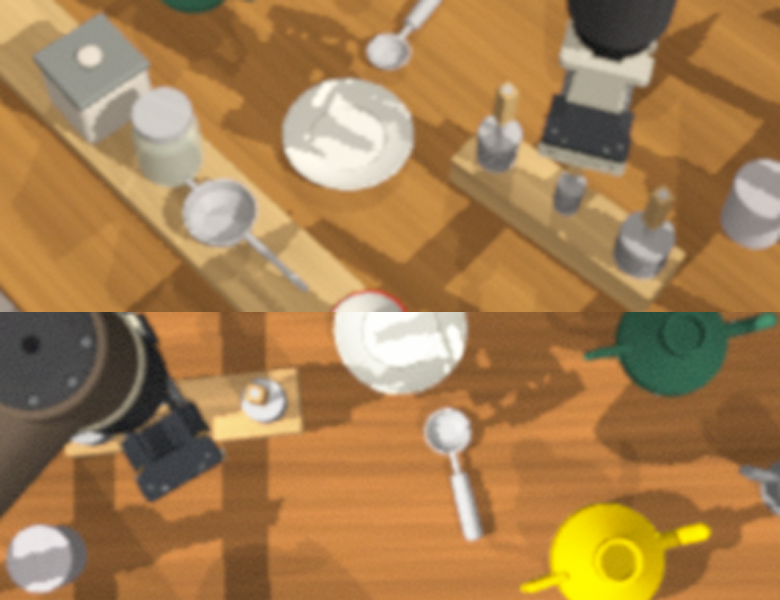

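```bash
python3 -m crank '[{"turn":[0,0,0],"slide":[-0.004,0,0.05],"fingers":0.3},{"turn":[0,0,0],"slide":[-0.004,0,0.1],"fingers":0.3},{"turn":[0,0,0],"slide":[-0.004,0,0.14],"fingers":0.3},{"turn":[0,0,0],"slide":[-0.004,0,0.14],"fingers":0.3},{"turn":[0,0,0],"slide":[-0.004,0,0.14],"fingers":0.3}]'
python3 -m crank '[{"turn":[0,0,0],"slide":[0,0,0],"fingers":-0.3},{"turn":[0,0,0],"slide":[0,0,0],"fingers":-0.5},{"turn":[0,0,0],"slide":[0,0,0],"fingers":-1},{"turn":[0,0,0],"slide":[0,0,0],"fingers":-1},{"turn":[0,0,0],"slide":[0,0,0],"fingers":-1}]' 25
python3 -m crank '[{"turn":[0,0,0],"slide":[0,0,0],"fingers":-1},{"turn":[0,0,0],"slide":[0,0,0],"fingers":-1},{"turn":[0,0,0],"slide":[0,0,0],"fingers":-1}]' 25
```

```text
t: 3.05
eef_pos: [0.4909, 0.256, 0.133]
ee_rot: [-3.141, -0.0, -1.068]
force: [-0.2, -0.3, 0.7]
width: 0.0568
t: 3.47
eef_pos: [0.4906, 0.2563, 0.1324]
ee_rot: [-3.14, 0.0, -1.068]
force: [0.5, 0.0, 0.5]
width: 0.0294
t: 3.72
eef_pos: [0.4903, 0.2561, 0.1318]
ee_rot: [3.142, -0.0, -1.068]
force: [-1.5, 0.6, 2.4]
width: 0.0178
```

```bash
python3 -m crank '[{"turn":[0,0,0],"slide":[0,0,0],"fingers":-1},{"turn":[0,0,0],"slide":[0,0,-0.02],"fingers":-1},{"turn":[0,0,0],"slide":[0,0,-0.04],"fingers":-1},{"turn":[0,0,0],"slide":[0,0,-0.07],"fingers":-1},{"turn":[0,0,0],"slide":[0,0,-0.1],"fingers":-1}]' 45
python3 -m crank '[{"turn":[0,0,0],"slide":[0,0,-0.06],"fingers":-1},{"turn":[0,0,0],"slide":[0,0,-0.14],"fingers":-1},{"turn":[0,0,0],"slide":[0,0,-0.2],"fingers":-1},{"turn":[0,0,0],"slide":[0,0,-0.2],"fingers":-1},{"turn":[0,0,0],"slide":[0,0,-0.2],"fingers":-1}]' 45
python3 - <<'E'
from h import *
goal((.555,-.291,.29),down(-61))
for n in("scene","top"): cv2.imwrite(f"pics/{n}3.png",grab_frame(n)[:,:,::-1])
E
```

```text
t: 4.13
eef_pos: [0.4903, 0.256, 0.1829]
ee_rot: [3.141, -0.0, -1.068]
force: [0.2, 0.6, -0.6]
width: 0.0178
t: 4.55
eef_pos: [0.491, 0.2568, 0.2846]
ee_rot: [-3.137, 0.002, -1.068]
force: [-0.2, -0.3, -2.0]
width: 0.0179
t 4.55 tcp [0.491  0.2568 0.2846] slide [ 1.0215  0.416  -0.0144] turn [-0.0008  0.0003 -0.0005] w 0.01794681875373059 F [-0.2426 -0.3142 -2.0063]
```

View pics/scene3.png

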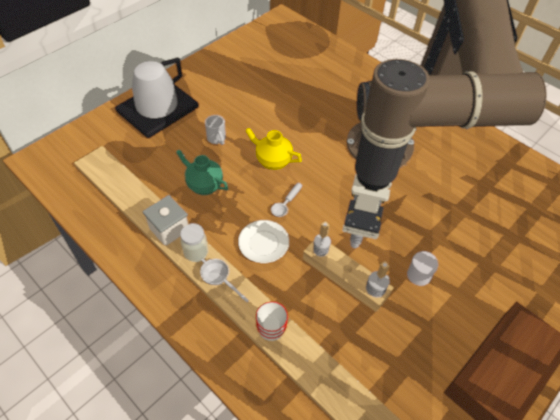

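```bash
python3 -m crank '[{"turn":[0,0,0],"slide":[0,0,-0.06],"fingers":-1},{"turn":[0,0,0],"slide":[0,0,-0.13],"fingers":-1},{"turn":[0,0,0],"slide":[0.05,0.02,-0.15],"fingers":-1},{"turn":[0,0,0],"slide":[0.1,0.04,-0.15],"fingers":-1},{"turn":[0,0,0],"slide":[0.16,0.07,-0.15],"fingers":-1}]'
python3 -m crank '[{"turn":[0,0,0],"slide":[0.07,0.03,0],"fingers":-1},{"turn":[0,0,0],"slide":[0.14,0.06,0],"fingers":-1},{"turn":[0,0,0],"slide":[0.21,0.09,0],"fingers":-1},{"turn":[0,0,0],"slide":[0.28,0.12,0],"fingers":-1},{"turn":[0,0,0],"slide":[0.35,0.14,0],"fingers":-1}]'
python3 -m crank '[{"turn":[0,0,0],"slide":[0.07,0.03,0],"fingers":-1},{"turn":[0,0,0],"slide":[0.14,0.06,0],"fingers":-1},{"turn":[0,0,0],"slide":[0.21,0.09,0],"fingers":-1},{"turn":[0,0,0],"slide":[0.28,0.12,0],"fingers":-1},{"turn":[0,0,0],"slide":[0.33,0.13,0],"fingers":-1}]'
python3 - <<'E'
from h import *
goal((.5547,-.290,.30),down(-61))
E
```

```text
t: 5.07
eef_pos: [0.4982, 0.1691, 0.3558]
ee_rot: [3.14, 0.0, -1.066]
force: [0.2, -0.4, -2.3]
width: 0.0177
t: 5.48
eef_pos: [0.52, -0.02, 0.3557]
ee_rot: [3.14, 0.001, -1.068]
force: [0.9, 1.1, -1.6]
width: 0.0176
t: 5.9
eef_pos: [0.5426, -0.1968, 0.3552]
ee_rot: [3.139, 0.001, -1.069]
force: [0.6, 0.6, -0.9]
width: 0.018
t 5.9 tcp [ 0.5426 -0.1968  0.3552] slide [0.1752 0.0681 0.1103] turn [ 0.0004  0.0002 -0.0007] w 0.018001427402727338 F [ 0.5581  0.604  -0.9327]
```

```bash
python3 -m crank '[{"turn":[0,0,0],"slide":[0.07,0.03,0.02],"fingers":-1},{"turn":[0,0,0],"slide":[0.12,0.05,0.08],"fingers":-1},{"turn":[0,0,0],"slide":[0.155,0.06,0.15],"fingers":-1},{"turn":[0,0,0],"slide":[0.155,0.06,0.18],"fingers":-1},{"turn":[0,0,0],"slide":[0.155,0.06,0.18],"fingers":-1}]'
python3 -m crank '[{"turn":[0,0,0],"slide":[0,0,0],"fingers":-1},{"turn":[0,0,0],"slide":[0,0,0],"fingers":-1},{"turn":[0,0,0],"slide":[0,0,0],"fingers":-1}]'
python3 - <<'E'
from h import *
goal((.5547,-.290,.26),down(-61))
for n,(u,v) in (("scene",(150,100)),("top",(320,130))): cv2.imwrite(f"pics/{n}4.png",cv2.resize(grab_frame(n)[v:v+120,u:u+130,::-1],None,fx=5,fy=5,interpolation=cv2.INTER_CUBIC))
E
```

```text
t: 6.32
eef_pos: [0.5518, -0.2763, 0.2597]
ee_rot: [3.134, 0.008, -1.071]
force: [-0.3, 1.3, -1.5]
width: 0.0175
t: 6.57
eef_pos: [0.5558, -0.2759, 0.2686]
ee_rot: [-3.14, -0.002, -1.067]
force: [-0.7, -0.8, -1.5]
width: 0.0178
t 6.5667 tcp [ 0.5558 -0.2759  0.2686] slide [0.0236 0.0156 0.0172] turn [-0.0003 -0.0003 -0.0003] w 0.01779824624079256 F [-0.6714 -0.8271 -1.5167]
```

View pics/scene4.png

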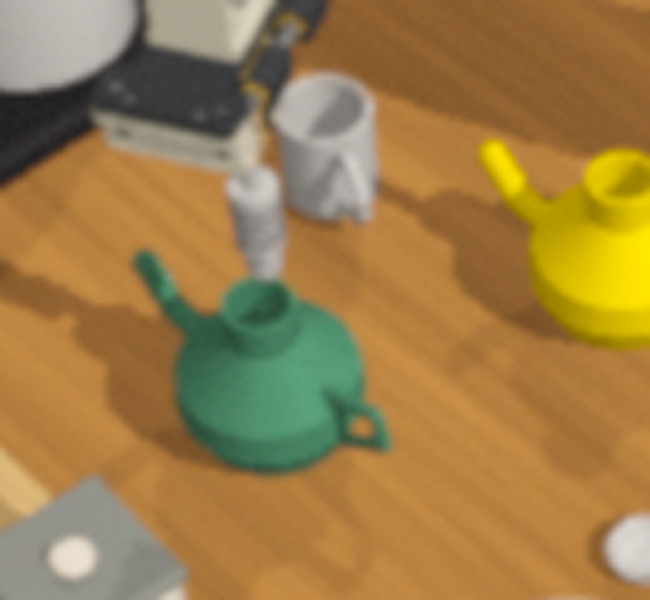

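View pics/top4.png

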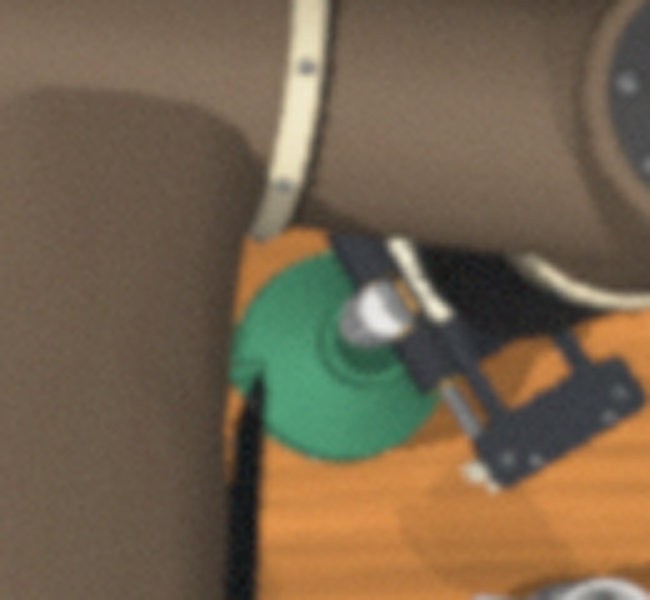

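```bash
cat > ov.py <<'E'
from h import *
def overlay(name,files,mouth=(.555,-.291,.115)):
    s=get_state();R=Ro.from_euler('xyz',s['ee_rot']).as_matrix();p=s['eef_pos'];g=p-R[:,2]*.0188
    g=g-R[:,2]*(-(.1475-.0+0)+.1475)  # grasp point
    top=g+R[:,2]*(-.0035)+0  # handle centre ~3.5 mm below grasp pt
    hc=g+R[:,2]*.0035
    tip=hc+R[:,2]*.1275
    print("tip",tip)
    th=np.linspace(0,2*np.pi,25)
    for n,f,(u0,v0),sc in files:
        im=cv2.imread(f)
        def ring(c,r,col,A=R):
            q=np.array([(proj(n,c+r*(np.cos(a)*A[:,0]+np.sin(a)*A[:,1]))+.5-(u0,v0))*sc for a in th])
            cv2.polylines(im,[np.round(q).astype(np.int32)],True,col,1)
        ring(tip,.011,(0,0,255));ring(tip-R[:,2]*.025,.015,(255,0,0));ring(tip-R[:,2]*.075,.015,(255,0,255))
        ring(np.array(mouth),.020,(0,255,255),np.eye(3));ring(np.array(mouth),.024,(255,255,0),np.eye(3))
        cv2.imwrite(f.replace(".png","o.png"),im)
E
python3 - <<'E'
from ov import *
overlay("x",[("scene","pics/scene4.png",(150,100),5),("top","pics/top4.png",(320,130),5)])
a=cv2.imread("pics/scene4o.png")[130:480,100:420];b=cv2.imread("pics/top4o.png")[200:480,200:520]
a=a[:280];cv2.imwrite("pics/o4.png",cv2.resize(np.hstack([a,b]),None,fx=1.25,fy=1.25))
E
```

```text
tip [ 0.5559 -0.2758  0.1563]
```

View pics/o4.png

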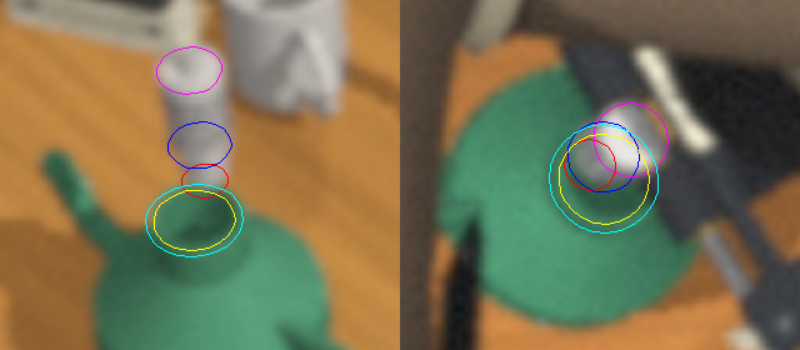

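```bash
python3 - <<'E'
from h import *
a=cv2.imread("pics/scene4.png")[150:370,200:330];b=cv2.imread("pics/top4.png")[260:400,300:440]
def prep(im,x0,y0,f):
    im=cv2.resize(im,None,fx=f,fy=f,interpolation=cv2.INTER_LINEAR)
    im=cv2.convertScaleAbs(im,alpha=1.3,beta=10)
    for i in range(0,im.shape[1],20*f//1): cv2.putText(im,str(x0+i//f),(i,10),0,.33,(0,0,255));im[:,i]=im[:,i]//2
    for j in range(0,im.shape[0],20*f): cv2.putText(im,str(y0+j//f),(0,j+4),0,.33,(0,0,255));im[j]=im[j]//2
    return im
A=prep(a,200,150,2);A=cv2.resize(A,(355,600)) if 0 else A
B=prep(b,300,260,3)
H=max(A.shape[0],B.shape[0]);f=lambda x:cv2.copyMakeBorder(x,0,H-x.shape[0],0,0,cv2.BORDER_CONSTANT)
cv2.imwrite("pics/z4.png",np.hstack([f(A),f(B)]))
E
```

```text
(no output)
```

View pics/z4.png

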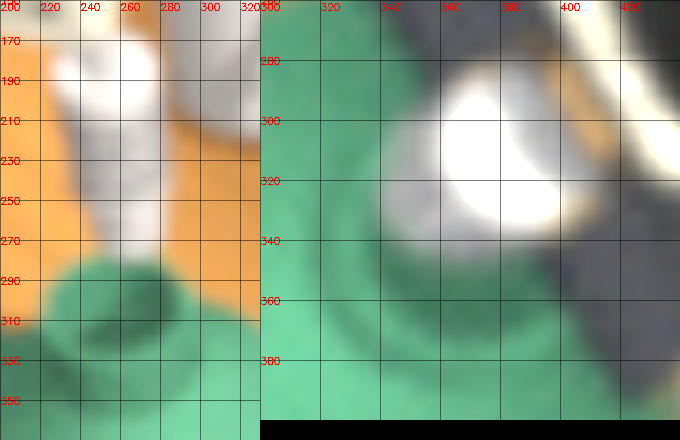

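```bash
python3 - <<'E'
from h import *
goal((.5545,-.290,.245),down(-61))
E
python3 -m crank '[{"turn":[0,0,0],"slide":[0.012,0.008,0],"fingers":-1},{"turn":[0,0,0],"slide":[0.023,0.016,0.01],"fingers":-1},{"turn":[0,0,0],"slide":[0.023,0.016,0.02],"fingers":-1},{"turn":[0,0,0],"slide":[0.023,0.016,0.02],"fingers":-1},{"turn":[0,0,0],"slide":[0.023,0.016,0.02],"fingers":-1}]'
python3 - <<'E'
from ov import *
goal((.5545,-.290,.245),down(-61))
for n,(u,v) in (("scene",(150,100)),("top",(320,130))): cv2.imwrite(f"pics/{n}5.png",cv2.resize(grab_frame(n)[v:v+120,u:u+130,::-1],None,fx=5,fy=5,interpolation=cv2.INTER_CUBIC))
overlay("x",[("scene","pics/scene5.png",(150,100),5),("top","pics/top5.png",(320,130),5)],(.5545,-.29,.115))
a=cv2.imread("pics/scene5.png")[130:410,100:420];b=cv2.imread("pics/top5.png")[220:500,200:520]
c=cv2.imread("pics/scene5o.png")[130:410,100:420];d=cv2.imread("pics/top5o.png")[220:500,200:520]
cv2.imwrite("pics/o5.png",np.vstack([np.hstack([a,b]),np.hstack([c,d])]))
E
```

```text
t 6.6667 tcp [ 0.5556 -0.2757  0.2685] slide [0.0238 0.0159 0.047 ] turn [-0.0003 -0.0003 -0.0003] w 0.017528750800269798 F [ 0.3071 -0.1996 -1.6707]
t: 7.08
eef_pos: [0.553, -0.2902, 0.256]
ee_rot: [3.141, 0.001, -1.068]
force: [-0.7, -0.3, -1.3]
width: 0.0178
t 7.0833 tcp [ 0.553  -0.2902  0.256 ] slide [ 0.001  -0.0029  0.022 ] turn [ 0.0001  0.0002 -0.0006] w 0.017777575093725385 F [-0.6575 -0.2844 -1.2859]
tip [ 0.5534 -0.2902  0.1444]
```

View pics/o5.png

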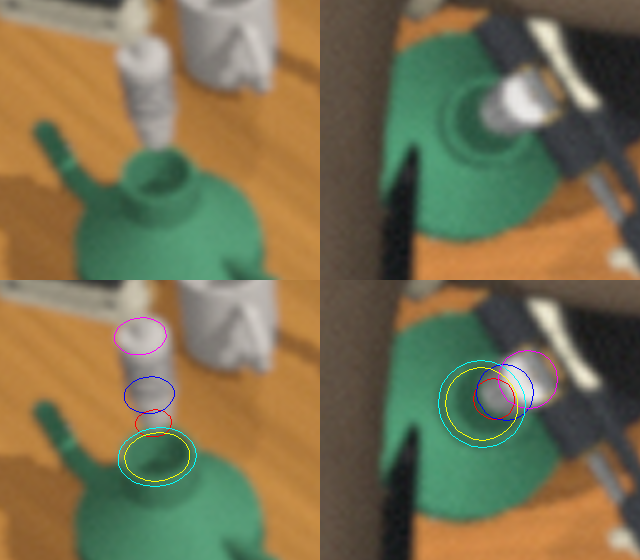

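```bash
python3 -m crank '[{"turn":[0,0,0],"slide":[0.001,-0.002,0.03],"fingers":-1},{"turn":[0,0,0],"slide":[0.001,-0.002,0.05],"fingers":-1},{"turn":[0,0,0],"slide":[0.001,-0.002,0.07],"fingers":-1},{"turn":[0,0,0],"slide":[0.001,-0.002,0.09],"fingers":-1},{"turn":[0,0,0],"slide":[0.001,-0.002,0.09],"fingers":-1}]'
python3 - <<'E'
from ov import *
goal((.5545,-.290,.162),down(-61))
for n,(u,v) in (("scene",(150,100)),("top",(320,130))): cv2.imwrite(f"pics/{n}6.png",cv2.resize(grab_frame(n)[v:v+120,u:u+130,::-1],None,fx=5,fy=5,interpolation=cv2.INTER_CUBIC))
a=cv2.imread("pics/scene6.png")[130:430,100:420];b=cv2.imread("pics/top6.png")[220:520,200:520]
cv2.imwrite("pics/o6.png",np.hstack([a,b]))
E
```

```text
t: 7.6
eef_pos: [0.5534, -0.2895, 0.209]
ee_rot: [3.139, 0.003, -1.068]
force: [-1.0, 0.0, -1.8]
width: 0.0177
t 7.6 tcp [ 0.5534 -0.2895  0.209 ] slide [ 0.0022 -0.0018  0.0939] turn [ 0.0004  0.0005 -0.0005] w 0.01766068178068999 F [-1.0099  0.0033 -1.8403]
```

View pics/o6.png

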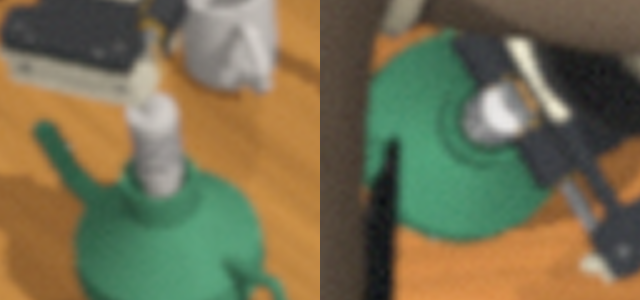

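```bash
python3 - <<'E'
from ov import *
overlay("x",[("scene","pics/scene6.png",(150,100),5),("top","pics/top6.png",(320,130),5)],(.5545,-.29,.115))
b=cv2.imread("pics/top6.png")[280:400,300:430];d=cv2.imread("pics/top6o.png")[280:400,300:430]
x=np.hstack([b,d]);cv2.imwrite("pics/o6b.png",cv2.convertScaleAbs(cv2.resize(x,None,fx=3,fy=3),alpha=1.4))
E
```

```text
tip [ 0.5543 -0.2901  0.0991]
```

View pics/o6b.png

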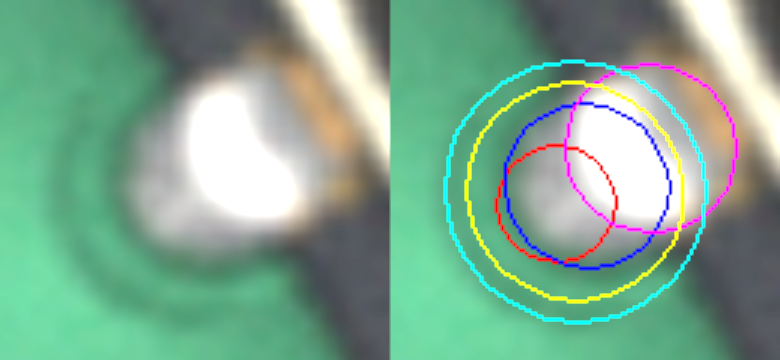

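```bash
python3 -m crank '[{"turn":[0,0,0],"slide":[-0.001,0,0.02],"fingers":-1},{"turn":[0,0,0],"slide":[-0.001,0,0.03],"fingers":-1},{"turn":[0,0,0],"slide":[-0.001,0,0.04],"fingers":-1},{"turn":[0,0,0],"slide":[-0.001,0,0.04],"fingers":-1}]'
python3 -m crank '[{"turn":[0,0,0],"slide":[0,0,0.02],"fingers":-1},{"turn":[0,0,0],"slide":[0,0,0.035],"fingers":-1},{"turn":[0,0,0],"slide":[0,0,0.05],"fingers":-1},{"turn":[0,0,0],"slide":[0,0,0.05],"fingers":-1},{"turn":[0,0,0],"slide":[0,0,0.05],"fingers":-1}]'
python3 - <<'E'
from ov import *
goal((.5545,-.290,.162),down(-61))
for n,(u,v) in (("scene",(150,100)),("top",(320,130))): cv2.imwrite(f"pics/{n}7.png",cv2.resize(grab_frame(n)[v:v+120,u:u+130,::-1],None,fx=5,fy=5,interpolation=cv2.INTER_CUBIC))
a=cv2.imread("pics/scene7.png")[130:430,100:420];b=cv2.imread("pics/top7.png")[220:520,200:520]
cv2.imwrite("pics/o7.png",np.hstack([a,b]))
E
```

```text
t: 8.03
eef_pos: [0.5537, -0.2894, 0.1903]
ee_rot: [3.14, 0.001, -1.068]
force: [-0.3, 0.9, -1.7]
width: 0.0178
t: 8.45
eef_pos: [0.5539, -0.2896, 0.1659]
ee_rot: [3.14, 0.001, -1.068]
force: [0.1, 0.7, -0.5]
width: 0.0176
t 8.45 tcp [ 0.5539 -0.2896  0.1659] slide [ 0.0013 -0.0006  0.0078] turn [ 0.0002  0.0001 -0.0005] w 0.017643899769054335 F [ 0.1053  0.7369 -0.4745]
```

View pics/o7.png

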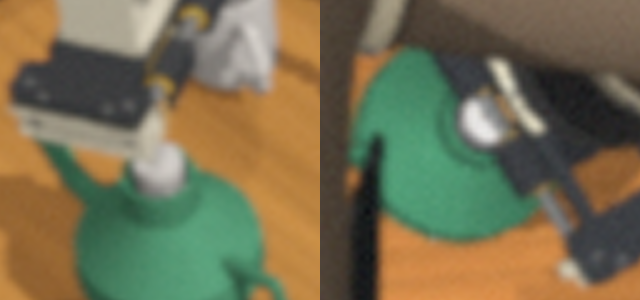

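```bash
python3 -m crank '[{"turn":[0,0,0],"slide":[0,0,0.005],"fingers":-1},{"turn":[0,0,0],"slide":[0,0,0.01],"fingers":-1},{"turn":[0,0,0],"slide":[0,0,0.01],"fingers":-1},{"turn":[0,0,0],"slide":[0,0,0.01],"fingers":-1},{"turn":[0,0,0],"slide":[0,0,0.01],"fingers":-1}]'
python3 -m crank '[{"turn":[0,0,0],"slide":[0,0,-0.02],"fingers":-1},{"turn":[0,0,0],"slide":[0,0,-0.04],"fingers":-1},{"turn":[0,0,0],"slide":[0,0,-0.07],"fingers":-1},{"turn":[0,0,0],"slide":[0,0,-0.1],"fingers":-1},{"turn":[0,0,0],"slide":[0,0,-0.12],"fingers":-1}]'
python3 -m crank '[{"turn":[0,0,0],"slide":[0,0,-0.05],"fingers":-1},{"turn":[0,0,0],"slide":[0,0,-0.1],"fingers":-1},{"turn":[0,0,0],"slide":[0,0,-0.16],"fingers":-1},{"turn":[0,0,0],"slide":[0,0,-0.2],"fingers":-1},{"turn":[0,0,0],"slide":[0,0,-0.2],"fingers":-1}]'
python3 - <<'E'
from ov import *
goal((.5545,-.290,.33),down(-61))
for n,(u,v) in (("scene",(150,60)),("top",(320,130))): cv2.imwrite(f"pics/{n}8.png",cv2.resize(grab_frame(n)[v:v+170,u:u+130,::-1],None,fx=3,fy=3,interpolation=cv2.INTER_CUBIC))
a=cv2.imread("pics/scene8.png");b=cv2.imread("pics/top8.png")
cv2.imwrite("pics/o8.png",np.hstack([a,b]))
print(get_state()['q'])
E
```

```text
t: 8.97
eef_pos: [0.5544, -0.2897, 0.1618]
ee_rot: [-3.142, -0.0, -1.068]
force: [-0.5, -0.1, -1.3]
width: 0.0175
t: 9.38
eef_pos: [0.5552, -0.29, 0.2247]
ee_rot: [-3.14, -0.002, -1.068]
force: [0.2, -0.1, -1.1]
width: 0.0178
t: 9.8
eef_pos: [0.556, -0.2907, 0.3283]
ee_rot: [-3.136, -0.007, -1.067]
force: [0.9, -1.0, -0.3]
width: 0.0176
t 9.8 tcp [ 0.556  -0.2907  0.3283] slide [-0.0026  0.0019 -0.0034] turn [-0.0009 -0.0011 -0.0004] w 0.017578452932290455 F [ 0.8666 -0.9719 -0.3165]
[-0.1698  0.2322  0.0522 -0.0002 -1.3882  0.6728]
```

View pics/o8.png

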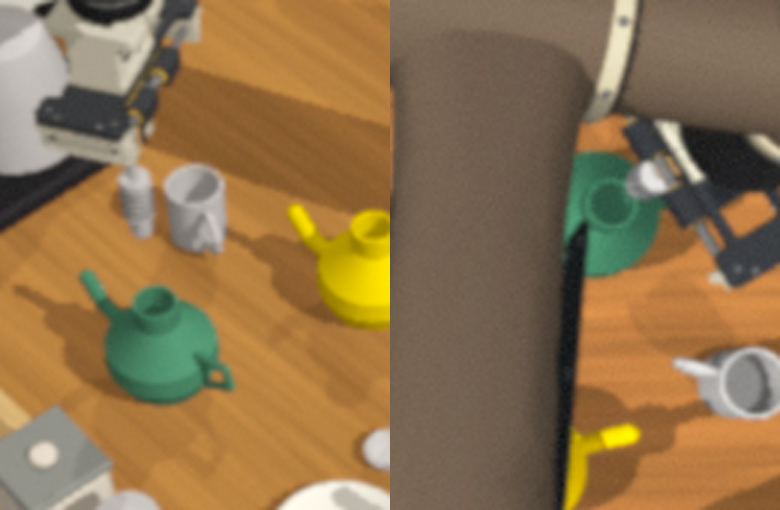

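```bash
cat >> h.py <<'E'
def final(tip=(.5815,.008,.11),az=20,el=45,lift=0):
    a=np.radians(az);u=np.array([np.cos(a),np.sin(a),0])
    Rt=Ro.from_rotvec(np.radians(el)*np.array([u[1],-u[0],0]))*down(-61)
    z=Rt.as_matrix()[:,2];tcp=np.array(tip)-.1122*z+[0,0,lift]
    print("goal tcp",tcp,"z",z);goal(tcp,Rt)
E
python3 - <<'E'
from h import *
final(lift=.1)
E
python3 -m crank '[{"turn":[0,0,0],"slide":[-0.05,-0.02,-0.03],"fingers":-1},{"turn":[0,0,0],"slide":[-0.11,-0.05,-0.03],"fingers":-1},{"turn":[0,0,0],"slide":[-0.17,-0.08,-0.03],"fingers":-1},{"turn":[0,0,0],"slide":[-0.23,-0.12,-0.03],"fingers":-1},{"turn":[0,0,0],"slide":[-0.29,-0.15,-0.03],"fingers":-1}]'
python3 - <<'E'
from h import *
final(lift=.1)
E
```

```text
goal tcp [ 0.5069 -0.0191  0.2893] z [ 0.6645  0.2418 -0.7071]
t 9.9 tcp [ 0.5546 -0.2896  0.3232] slide [-0.52   -0.1771  0.0673] turn [ 0.1231  0.0191 -0.0004] w 0.0180417098617857 F [-0.7706 -0.0425 -2.5004]
t: 10.32
eef_pos: [0.5496, -0.1248, 0.3355]
ee_rot: [3.14, 0.001, -1.068]
force: [0.2, 0.6, -2.2]
width: 0.0178
goal tcp [ 0.5069 -0.0191  0.2893] z [ 0.6645  0.2418 -0.7071]
t 10.3167 tcp [ 0.5496 -0.1248  0.3355] slide [-0.2262 -0.0272  0.0925] turn [ 0.1237  0.0195 -0.0006] w 0.017775374967309614 F [ 0.2092  0.606  -2.1994]
```

```bash
python3 -m crank '[{"turn":[0.015,0.002,0],"slide":[-0.05,0,0],"fingers":-1},{"turn":[0.03,0.004,0],"slide":[-0.1,-0.01,0],"fingers":-1},{"turn":[0.045,0.007,0],"slide":[-0.15,-0.02,0.02],"fingers":-1},{"turn":[0.06,0.01,0],"slide":[-0.19,-0.02,0.04],"fingers":-1},{"turn":[0.075,0.012,0],"slide":[-0.2,-0.025,0.06],"fingers":-1}]'
python3 - <<'E'
from h import *
final(lift=.08)
E
```

```text
t: 10.73
eef_pos: [0.5108, -0.0313, 0.3058]
ee_rot: [-2.665, -0.072, -1.084]
force: [0.9, 0.3, -2.5]
width: 0.0175
goal tcp [ 0.5069 -0.0191  0.2693] z [ 0.6645  0.2418 -0.7071]
t 10.7333 tcp [ 0.5108 -0.0313  0.3058] slide [-0.0302  0.0286  0.0651] turn [ 0.0478  0.0075 -0.0003] w 0.017534346710955568 F [ 0.9222  0.278  -2.4554]
```

```bash
python3 -m crank '[{"turn":[0.015,0.002,0],"slide":[-0.01,0.01,0.01],"fingers":-1},{"turn":[0.03,0.005,0],"slide":[-0.01,0.02,0.02],"fingers":-1},{"turn":[0.045,0.007,0],"slide":[-0.01,0.025,0.03],"fingers":-1},{"turn":[0.047,0.007,0],"slide":[-0.01,0.025,0.04],"fingers":-1},{"turn":[0.047,0.007,0],"slide":[-0.01,0.025,0.04],"fingers":-1}]'
python3 -m crank '[{"turn":[0,0,0],"slide":[0,0,0],"fingers":-1},{"turn":[0,0,0],"slide":[0,0,0],"fingers":-1},{"turn":[0,0,0],"slide":[0,0,0],"fingers":-1}]'
python3 - <<'E'
from h import *
final()
print(get_state()['q'])
for n in("scene","top"): cv2.imwrite(f"pics/{n}9.png",grab_frame(n)[:,:,::-1])
a=cv2.imread("pics/scene9.png")[130:330,160:420];b=cv2.imread("pics/top9.png")[130:330,160:420]
cv2.imwrite("pics/o9.png",cv2.resize(np.hstack([a,b]),None,fx=1.5,fy=1.5))
E
```

```text
t: 11.15
eef_pos: [0.5068, -0.0316, 0.2797]
ee_rot: [-2.375, -0.107, -1.111]
force: [0.1, 0.8, -0.4]
width: 0.0182
t: 11.4
eef_pos: [0.5102, -0.0307, 0.2834]
ee_rot: [-2.372, -0.109, -1.111]
force: [-0.3, 0.8, -1.3]
width: 0.0179
goal tcp [ 0.5069 -0.0191  0.1893] z [ 0.6645  0.2418 -0.7071]
t 11.4 tcp [ 0.5102 -0.0307  0.2834] slide [-0.0438  0.1252  0.1356] turn [ 0.0016  0.0002 -0.0003] w 0.01789223999380237 F [-0.2827  0.842  -1.2814]
[ 0.2884 -0.3308 -0.7622 -0.118  -0.3673  0.3088]
```

View pics/o9.png

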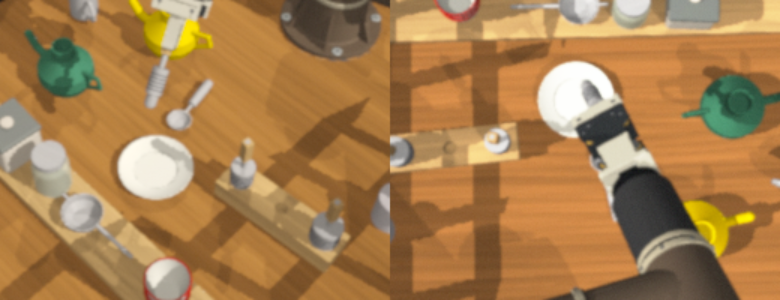

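```bash
python3 -m crank '[{"turn":[0,0,0],"slide":[-0.01,0.02,0.02],"fingers":-1},{"turn":[0,0,0],"slide":[-0.02,0.04,0.04],"fingers":-1},{"turn":[0,0,0],"slide":[-0.02,0.06,0.06],"fingers":-1},{"turn":[0.001,0,0],"slide":[-0.02,0.06,0.068],"fingers":-1},{"turn":[0.001,0,0],"slide":[-0.02,0.06,0.068],"fingers":-1}]'
python3 - <<'E'
from h import *
final()
print(get_state()['q'])
E
```

```text
t: 11.92
eef_pos: [0.5092, -0.0252, 0.2355]
ee_rot: [-2.368, -0.108, -1.111]
force: [-0.5, -0.9, -0.8]
width: 0.0179
goal tcp [ 0.5069 -0.0191  0.1893] z [ 0.6645  0.2418 -0.7071]
t 11.9167 tcp [ 0.5092 -0.0252  0.2355] slide [-0.0228  0.0622  0.0656] turn [ 0.0009  0.0003 -0.0004] w 0.017942691127348042 F [-0.5077 -0.9405 -0.7818]
[ 0.3094 -0.2752 -0.8497 -0.134  -0.2189  0.3136]
```

```bash
python3 - <<'E'
from h import *
final(tip=(.5815,.008,.115),el=43,az=19)
E
```

```text
goal tcp [ 0.5091 -0.0169  0.1971] z [ 0.6448  0.222  -0.7314]
t 11.9167 tcp [ 0.5092 -0.0252  0.2355] slide [-0.0231  0.0471  0.0586] turn [-0.0049  0.0013 -0.0012] w 0.017942691127348042 F [-0.5077 -0.9405 -0.7818]
```

```bash
python3 -m crank '[{"turn":[-0.004,0.001,-0.001],"slide":[-0.01,0.015,0.015],"fingers":-1},{"turn":[-0.004,0.001,-0.001],"slide":[-0.02,0.03,0.03],"fingers":-1},{"turn":[-0.005,0.001,-0.001],"slide":[-0.023,0.04,0.045],"fingers":-1},{"turn":[-0.005,0.001,-0.001],"slide":[-0.023,0.047,0.055],"fingers":-1},{"turn":[-0.005,0.001,-0.001],"slide":[-0.023,0.047,0.055],"fingers":-1}]'
python3 -m crank '[{"turn":[0,0,0],"slide":[0,0,0],"fingers":-1},{"turn":[0,0,0],"slide":[0,0,0],"fingers":-1},{"turn":[0,0,0],"slide":[0,0,0],"fingers":-1}]'
python3 - <<'E'
from ov import *
final(tip=(.5815,.008,.115),el=43,az=19)
print(get_state()['q'])
for n in("scene","top"): cv2.imwrite(f"pics/{n}10.png",cv2.resize(grab_frame(n)[150:290,200:340,::-1],None,fx=4,fy=4,interpolation=cv2.INTER_CUBIC))
overlay("x",[(n,f"pics/{n}10.png",(200,150),4) for n in("scene","top")])
cv2.imwrite("pics/o10.png",np.vstack([np.hstack([cv2.imread(f"pics/{n}10{k}.png")[:420,:400] for n in("scene","top")]) for k in("o",)]))
# saucer centre recheck (rim) & infuser centre ring drawn
print(proj("top",(.5815,.008,.018)),proj("scene",(.5815,.008,.018)))
E
```

```text
t: 12.33
eef_pos: [0.5077, -0.0202, 0.1979]
ee_rot: [-2.401, -0.113, -1.108]
force: [-0.3, -1.4, -2.5]
width: 0.0177
t: 12.58
eef_pos: [0.5085, -0.0198, 0.2002]
ee_rot: [-2.398, -0.114, -1.108]
force: [0.4, -0.5, -1.9]
width: 0.018
goal tcp [ 0.5091 -0.0169  0.1971] z [ 0.6448  0.222  -0.7314]
t 12.5833 tcp [ 0.5085 -0.0198  0.2002] slide [-0.0053  0.0011  0.0067] turn [-0.0002  0.0008 -0.0002] w 0.017971385682511574 F [ 0.4415 -0.5394 -1.9187]
[ 0.3458 -0.2233 -1.0163  0.1593 -0.0272  0.0038]
tip [0.5809 0.0058 0.1184]
[282.9902 196.0524] [262.4173 240.7135]
```

View pics/o10.png

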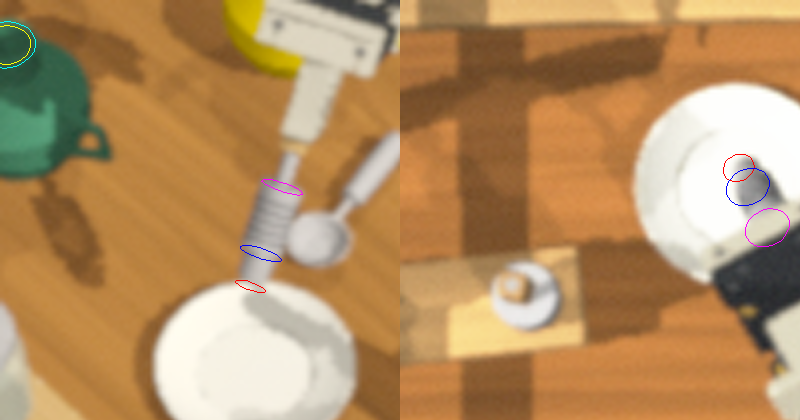

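View pics/scene10.png

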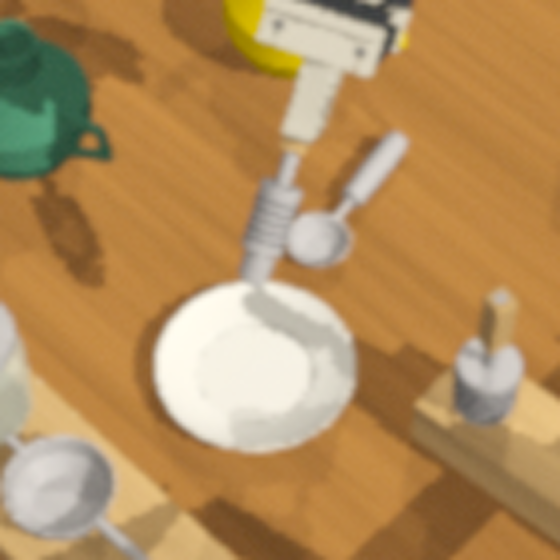

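```bash
python3 - <<'E'
from h import *
# measured foot-underside centre & basket/rod points by hand
for a,b in(((259,277),(345+400-400,161)),):
    print(tri((200+a[0]/4-.5,150+a[1]/4-.5),(200+b[0]/4-.5,150+b[1]/4-.5)))
final(tip=(.5815,.008,.115),el=45,az=19,lift=.07)
E
python3 -c "
import cv2,numpy as np
cv2.imwrite('pics/z10.png',np.hstack([cv2.resize(cv2.imread('pics/scene10.png')[130:300,220:330],None,fx=3,fy=3),cv2.resize(cv2.imread('pics/top10.png')[130:300,300:410],None,fx=3,fy=3)]))"
```

```text
(array([0.5799, 0.0058, 0.13  ]), np.float64(0.011588721335539526))
goal tcp [ 0.5065 -0.0178  0.2643] z [ 0.6686  0.2302 -0.7071]
t 12.6833 tcp [ 0.5087 -0.0197  0.2004] slide [ 0.0093 -0.0848 -0.0954] turn [ 0.0052  0.0018 -0.0002] w 0.017888909653761546 F [-1.6888 -0.3902 -1.72  ]
```

View pics/z10.png

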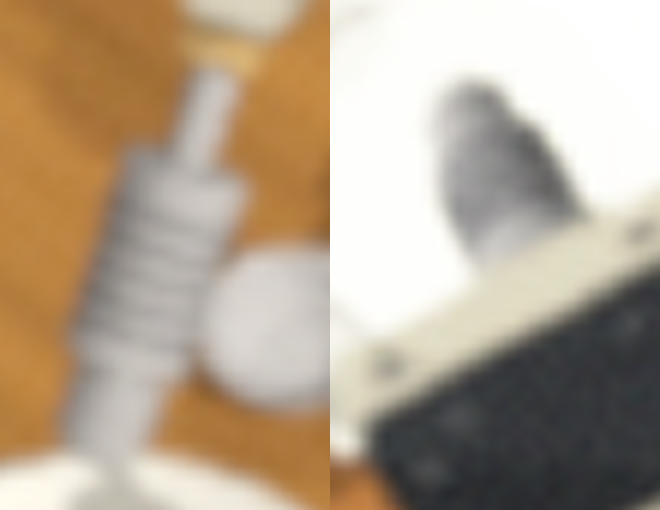

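```bash
python3 -m crank '[{"turn":[0,0,0],"slide":[0,-0.02,-0.02],"fingers":-1},{"turn":[0,0,0],"slide":[0,-0.05,-0.05],"fingers":-1},{"turn":[0,0,0],"slide":[0,-0.085,-0.09],"fingers":-1},{"turn":[0,0,0],"slide":[0,-0.085,-0.09],"fingers":-1},{"turn":[0,0,0],"slide":[0,-0.085,-0.09],"fingers":-1}]'
python3 - <<'E'
from h import *
print(get_state()['q'])
final(lift=.06,az=40)
final(lift=.06,az=60)
E
```

```text
t: 13.1
eef_pos: [0.507, -0.0125, 0.264]
ee_rot: [-2.393, -0.115, -1.108]
force: [-0.7, 0.1, -1.3]
width: 0.0176
[ 0.385  -0.336  -0.8985  0.1213 -0.255   0.0175]
goal tcp [ 0.5207 -0.043   0.2493] z [ 0.5417  0.4545 -0.7071]
t 13.1 tcp [ 0.507  -0.0125  0.264 ] slide [0.0632 0.027  0.0252] turn [ 0.0042 -0.0396  0.016 ] w 0.017556812790269653 F [-0.6792  0.0537 -1.3323]
goal tcp [ 0.5418 -0.0607  0.2493] z [ 0.3536  0.6124 -0.7071]
t 13.1 tcp [ 0.507  -0.0125  0.264 ] slide [0.1134 0.0148 0.0443] turn [-0.01   -0.0771  0.0298] w 0.017556812790269653 F [-0.6792  0.0537 -1.3323]
```

```bash
python3 -m crank '[{"turn":[0.001,-0.01,0.004],"slide":[0.015,0.005,0],"fingers":-1},{"turn":[0.002,-0.02,0.008],"slide":[0.03,0.01,0],"fingers":-1},{"turn":[0.003,-0.03,0.012],"slide":[0.045,0.02,0.01],"fingers":-1},{"turn":[0.004,-0.04,0.016],"slide":[0.06,0.02,0.015],"fingers":-1},{"turn":[0.004,-0.04,0.016],"slide":[0.06,0.02,0.015],"fingers":-1}]'
python3 - <<'E'
from h import *
s=get_state();print(s['q'],s['qd'])
final(lift=.06,az=60)
E
```

```text
t: 13.52
eef_pos: [0.5088, -0.0447, 0.2447]
ee_rot: [-2.432, 0.068, -1.067]
force: [-1.8, -0.5, -4.5]
width: 0.0178
[-0.0887 -0.1344 -0.4766 -0.6447 -0.7441  0.9429] [-1.4662  0.6872  1.0821 -1.7798 -1.5827  2.1837]
goal tcp [ 0.5418 -0.0607  0.2493] z [ 0.3536  0.6124 -0.7071]
t 13.5167 tcp [ 0.5088 -0.0447  0.2447] slide [ 0.0592 -0.0407  0.0175] turn [-0.0051 -0.051   0.0148] w 0.017788702274892845 F [-1.7822 -0.4953 -4.453 ]
```

```bash
python3 -m crank '[{"turn":[0,0,0],"slide":[0,0,0],"fingers":-1},{"turn":[0,0,0],"slide":[0,0,0],"fingers":-1},{"turn":[0,0,0],"slide":[0,0,0],"fingers":-1},{"turn":[0,0,0],"slide":[0,0,0],"fingers":-1}]'
python3 - <<'E'
from h import *
s=get_state();print(s['q'],s['qd'],Ro.from_euler('xyz',s['ee_rot']).as_matrix()[:,2])
final(lift=.0,az=40)
E
```

```text
t: 13.85
eef_pos: [0.5076, -0.0454, 0.2438]
ee_rot: [-2.437, 0.066, -1.069]
force: [-0.8, 0.7, -2.6]
width: 0.0177
[-0.0817 -0.1374 -0.4821 -0.6342 -0.7376  0.9302] [ 0.0202 -0.0129  0.0052 -0.0122 -0.0106  0.0164] [ 0.5442  0.3553 -0.76  ]
goal tcp [ 0.5207 -0.043   0.1893] z [ 0.5417  0.4545 -0.7071]
t 13.85 tcp [ 0.5076 -0.0454  0.2438] slide [0.0155 0.0507 0.0987] turn [ 0.0104 -0.0146  0.0004] w 0.017706889845449745 F [-0.808   0.7416 -2.5606]
```

```bash
python3 -m crank '[{"turn":[0.005,-0.007,0],"slide":[0.005,0.01,0.02],"fingers":-1},{"turn":[0.01,-0.0146,0],"slide":[0.01,0.02,0.045],"fingers":-1},{"turn":[0.0104,-0.0146,0],"slide":[0.0155,0.035,0.07],"fingers":-1},{"turn":[0.0104,-0.0146,0],"slide":[0.0155,0.05,0.0985],"fingers":-1},{"turn":[0.0104,-0.0146,0],"slide":[0.0155,0.05,0.0985],"fingers":-1}]'
python3 -m crank '[{"turn":[0,0,0],"slide":[0,0,0],"fingers":-1},{"turn":[0,0,0],"slide":[0,0,0],"fingers":-1},{"turn":[0,0,0],"slide":[0,0,0],"fingers":-1},{"turn":[0,0,0],"slide":[0,0,0],"fingers":-1}]'
python3 - <<'E'
from ov import *
s=get_state();print(s['q'],s['qd'],Ro.from_euler('xyz',s['ee_rot']).as_matrix()[:,2])
final(az=40)
for n in("scene","top"):
    im=grab_frame(n)[:,:,::-1];cv2.imwrite(f"pics/{n}11f.png",im)
    cv2.imwrite(f"pics/{n}11.png",cv2.resize(im[150:290,200:340],None,fx=4,fy=4,interpolation=cv2.INTER_CUBIC))
overlay("x",[(n,f"pics/{n}11.png",(200,150),4) for n in("scene","top")])
cv2.imwrite("pics/o11.png",np.hstack([cv2.imread(f"pics/{n}11o.png")[:420,130:530] for n in("scene","top")]))
E
```

```text
t: 14.27
eef_pos: [0.5202, -0.0414, 0.1873]
ee_rot: [-2.367, 0.137, -1.006]
force: [-0.9, -0.1, -1.6]
width: 0.0177
t: 14.6
eef_pos: [0.5223, -0.0427, 0.1921]
ee_rot: [-2.362, 0.132, -1.006]
force: [-0.3, 0.5, -1.6]
width: 0.0176
[-0.2842  0.0267 -0.433  -0.9118 -0.8417  1.3358] [-0.0106  0.0051 -0.0009 -0.0045 -0.0009  0.005 ] [ 0.5439  0.4553 -0.7048]
goal tcp [ 0.5207 -0.043   0.1893] z [ 0.5417  0.4545 -0.7071]
t 14.6 tcp [ 0.5223 -0.0427  0.1921] slide [-0.0006  0.0062  0.002 ] turn [-0.0005 -0.      0.0008] w 0.017556238083061143 F [-0.2639  0.4939 -1.5678]
tip [0.5834 0.008  0.1127]
```

View pics/o11.png

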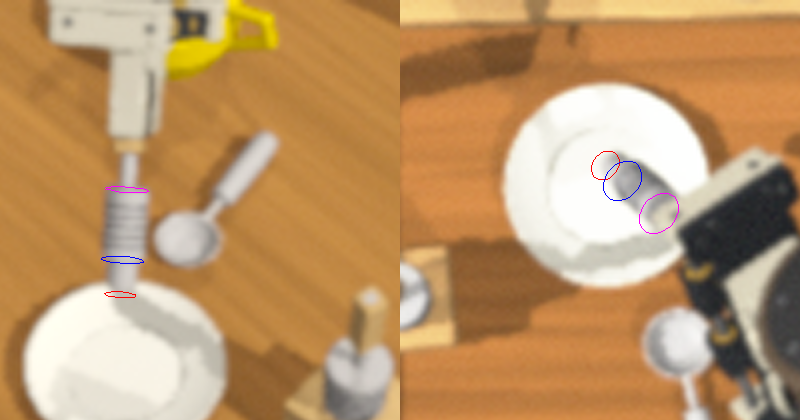

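View pics/scene11f.png

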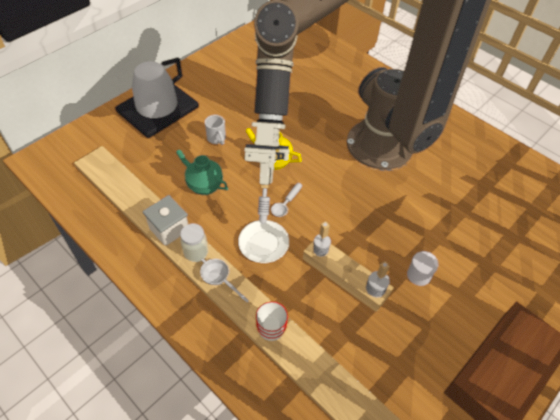

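View pics/top11f.png

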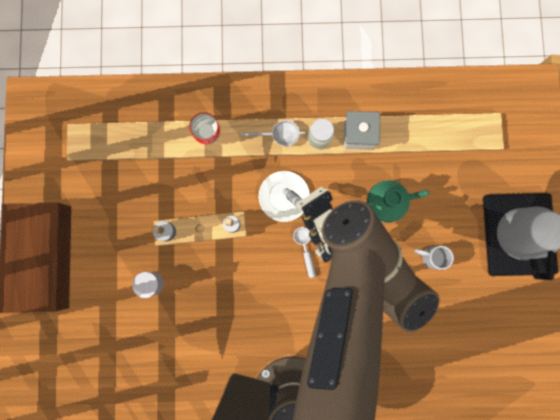

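```bash
python3 - <<'E'
from h import *
print("top tip",plane("top",(285.5,190.3),.113),"saucer",plane("top",(283.85,195.83),.018))
u=((125+130)/4+199.5,(294)/4+149.5);print("scene tip",u,plane("scene",u,.113),"saucer",plane("scene",(263.2,241.1),.018))
# shift check: before/after centroids of things
for n in("scene","top"):
    a=cv2.imread(f"pics/{n}0.png");b=cv2.imread(f"pics/{n}11f.png")
    g=lambda im:cv2.boundingRect(cv2.inRange(cv2.cvtColor(im,cv2.COLOR_BGR2HSV),(70,80,0),(95,255,255)))
    print(n,g(a),g(b))
t=cv2.imread("pics/top11f.png");m=cv2.inRange(cv2.cvtColor(t,cv2.COLOR_BGR2HSV),(0,0,120),(180,70,255))
k=np.zeros_like(m);k[165:230,250:320]=1;m*=k;c=max(cv2.findContours(m,0,2)[0],key=cv2.contourArea);print(cv2.boundingRect(c))
t=cv2.imread("pics/top0.png");m=cv2.inRange(cv2.cvtColor(t,cv2.COLOR_BGR2HSV),(0,0,120),(180,70,255))
m*=k;c=max(cv2.findContours(m,0,2)[0],key=cv2.contourArea);print(cv2.boundingRect(c))
E
```

```text
top tip [0.5845 0.0016 0.113 ] saucer [0.5821 0.0054 0.018 ]
scene tip (263.25, 223.0) [0.5807 0.0107 0.113 ] saucer [0.5808 0.0106 0.018 ]
scene (178, 151, 49, 43) (178, 151, 49, 43)
top (357, 182, 71, 39) (368, 182, 179, 94)
(259, 171, 61, 51)
(259, 171, 51, 51)
```

```bash
python3 -m crank '[{"turn":[0,0,0],"slide":[0,0,0],"fingers":-1},{"turn":[0,0,0],"slide":[0,0,0],"fingers":-1},{"turn":[0,0,0],"slide":[0,0,0],"fingers":-1}]'
python3 -c "
from station import *
s=get_state();print(s['t'],s['eef_pos'],s['qd'],s['force'],s['width']);print(job_done())"
```

```text
t: 14.95
eef_pos: [0.5222, -0.0434, 0.191]
ee_rot: [-2.363, 0.133, -1.007]
force: [0.6, 0.1, -1.7]
width: 0.0173
14.95 [ 0.52221406 -0.04339354  0.19096231] [-0.00035654  0.00489335  0.00035039 -0.00074079 -0.00248314  0.00032517] [ 0.57000224  0.13181321 -1.67603301] 0.01734314740850241
the job is handed in; nothing more can be done
None
```

The job was handed in at 14.95 s, with the slim infuser still held tilted over the saucer.

**Fit:** I drew the slim infuser from the middle socket and lowered it into the green teapot's neck. By the arm's readings its foot reached about 49 mm above the table, so about 41 of the basket's 50 mm were inside. The force readings showed no contact on the way down. I then drew it out again.

**Finish:** The infuser leans about 45 degrees, basket end down. By the arm's readings its foot is about 95 mm above the saucer's rim height. Measured against the saucer in the same picture, the foot is less than 1 mm off centre in the scene view and about 4.5 mm off in the top view.

**Last checks:**
- **Teapot:** its outline in the scene view is unchanged. The arm blocked part of it in the last top view.
- **Saucer:** its left, top and bottom edges are where they were. The arm hid its right edge.
- **Other infusers:** the medium and stout ones still stand in the rack.
- **Arm:** it was at rest with only the infuser's weight showing on the wrist.

**Disagreements and corrections:**
- The two cameras disagreed by about 3 to 9 mm in places, so I used positions between them.
- My first tilted pose brought two joints almost to their limits. I backed off and turned the tilt to another side before finishing.

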